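# Clear and seal the mould's terminal box

## Task

A spanner was left lying across the open terminal box: lift it off and lay it on the blue mat. Then swing the box's door down onto its gasket and, with the door down, turn the red T-handle clockwise to its stop so that the latch draws the door tight against the frame. Leave the other things on the bench where they are.

Things in the scene. Friction and masses are not known exactly. Their poses are not given: they have to be found in the camera images.
- tbox: Grey terminal box lying on its back and bolted down, open upwards: outside 200 mm (x) by 220 mm (y) by 90 mm high, walls and floor 8 mm. Origin: centre of its underside on the table; z up. The door is hinged along its +y rim; the black gasket strip and, inside, the latch's steel keeper are at the -y rim.
- hinge_line (a point): Middle of the door's hinge line, on the box, 110 mm along the box's +y and 91 mm above the table; axes as the box's (the hinge runs along x).
- door (a joint): Door angle in rad: 0 tight on the frame, 1.57 upright; starts 1.5 to 1.8, travel to 1.9. The stiff hinge stays where it is left and takes 1 to 7 N at the free edge to move. Pushed down until it meets resistance, the door rests on the gasket (0.015 to 0.028 rad, free edge 3 to 6 mm proud). The gasket pushes back 3 N per mm at the free edge; only the latch holds the door tight.
- door_edge (a point): Middle of the door's free edge, at mid-thickness; z out of the door's outer face, x along the hinge, -y from hinge to free edge. The door is an aluminium plate 200 mm along the hinge, 220 mm from hinge to free edge, 6 mm thick; its underside lies in the plane of the hinge line.
- latch (a joint): Angle of the T-handle in rad: 0 unlatched, growing clockwise seen from outside the door, stop at 1.4; starts 0 to 0.12. Keep it below 0.3 while the door comes down, or its pawl (36 mm arm, 22 mm under the door) lands on the keeper. Turned with the door on the gasket, it pulls the door down, tight from about 1.1 on. Takes up to 0.7 N m; stays where left.
- t_handle (a point): Centre of the red T-handle's crossbar: 90 mm long (y axis), 14 mm wide (x), 20 mm tall (z, out of the door). On the latch's axis (this z), 165 mm from the hinge, midway along the door, 24 mm above the door's outer face; bar underside 14 mm above it, stem 22 mm thick. Unlatched the bar points from hinge to free edge (within 0.2 rad), at the stop along the free edge.
- spanner_mid (a point): Middle (length, width and thickness) of the loose steel spanner, 240 mm long (x axis), shank 18 mm wide (y axis), 12 mm thick, ring end 40 mm and jaw end 44 mm wide, 0.2 to 0.36 kg. It starts lying across the box on the two side rims (90 mm up), roughly along the box's x.
- spanner: The same spanner; origin at the centre of its underside.
- mat: Flat blue mat fixed to the table, 260 mm (x) by 200 mm (y), 3 mm thick; origin at the centre of its underside. The screwdriver lies near its -y edge; the rest is free.
- screwdriver: Bystander: red-handled screwdriver, 180 mm long (x), handle 26 mm thick, lying on the mat about 75 mm from its middle towards -y.
- ring_nut: Bystander: grey plastic ring nut, 70 mm across, 22 mm high, beyond the box.
- bottle: Bystander: white bottle with red cap, 60 mm across, 160 mm tall.
- oil_can: Bystander: yellow can, 72 mm across, 130 mm tall.
- mallet: Bystander: black-headed mallet, 240 mm long, on the robot's left.
- coupling: Bystander: stepped brass hose coupling standing, 48 mm across, 75 mm tall.
Things that resemble listed ones, but are neither listed nor needed, are in the scene too. Of the things shaped like the spanner, the bare steel one is meant.

How it is judged:
By the outcome, as a careful person would: the job done as asked, in the order asked, and still so for the second after the job is handed in, with the robot touching nothing.
It also fails if it takes over 67 s, if anything falls off the work surface, if the arm or the gripper's body presses on something with over 40 N, if the wrist force passes 120 N, or if a joint passes its speed limit or range.

## Robot

A 6-joint arm with a two-finger parallel gripper is mounted at the origin on the work surface. World frame = base frame: x ahead of the robot, y to its left, z up, the work surface at z = 0. Lengths are in m, angles in rad, forces in N, time in s.
With the tool pointing down it reaches from about 0.275 to 0.825 m from the base axis. Payload 5.2 kg.
Tool frame: the origin (TCP) lies midway between the tips of the shut fingers; the grasp point (between the pads) lies 19 mm behind it; z points along the fingers, y is the line along which they close (so a half turn about z gives the same grasp; the last joint's range is limited). The gripper opens to 93 mm and grips with 3 to 60 N. Pads are 15 mm wide; open, the fingers measure 128 mm over their backs; the gripper's body (75 mm by 188 mm) begins 65 mm behind the grasp point.
Start: joints at [-1.545, 0.259, 1.535, -0, 1.348, -0.203], TCP at [0.125, -0.536, 0.219] pointing down, gripper open.
Joint ranges: [-3.14, 3.14], [-0.91, 2.08], [0.19, 2.58], [-1.22, 4.36], [0.22, 2.71], [-3.12, 3.12]. Speed limits (rad/s): [2.57, 2.57, 3.14, 3.14, 3.14, 3.14].

## Interface

Orientations are given as a 3x3 rotation matrix whose columns are the frame's x, y, z axes.
In Python, from station import arm gives the robot as it stands.
- The arm moves only by the shell command python3 -m inch 'ROWS' [FORCE]. ROWS is JSON, a list of rows, each a list of 3 entries, a list of its own where there are three numbers: the finger opening in cm, from 0 to 9.3, then the shift along the world's x, y, z in cm, then the turn, a rotation vector about the world's x, y, z in degrees. In form: [[hand, [dx, dy, dz], [rx, ry, rz]], ...]. A call has 1 to 10 rows; each row shifts and turns the commanded pose from where the row before left it; what a row does not reach is not made up. A row lasts 1/8 s, in which the tool goes at most 62.5 mm and 10.7 degrees, less where a joint would pass 70% of its speed; a pose out of reach is approached as far as the arm can. A call with a gripper value outside its range is refused whole. The fingers move at their own pace and stop on an object; FORCE is the grip in N (left out, the last holds). Time passes only in rows, so rows that do not move let the fingers close. It gives the time, the measured TCP pose, the force, the opening and the grip force at its end, in the units of the state.
- arm.sense(): the state, without advancing time (a new reading comes with each control period).
- arm.grab_frame(name): name is "scene" or "top" or "wrist"; returns the picture (480x640x3 uint8, blue, green, red); there is no depth.
- arm.camera_model(name): a dict with "mtx" (3x3 intrinsics, pixels), "xyz" and "attitude" of the camera in the world; the wrist camera has in their place "hand_eye" (4x4, takes a point from camera to tool coordinates, whose origin is the TCP and whose axes are the flange's). Camera axes: x right, y up, looking along -z (the intrinsics and any distortion apply to the point x, -y, -z); pixel columns grow to the right and rows downward; lengths in m; the calibration is good to about 2 mm. A picture is of the moment at which its call begins: read the wrist's pose just before it. camera_model takes no time and is no camera call.
- arm.close_job(): hands the job in; it is judged then, once.
The state is a dict: "clock": time; "joint_positions": joint angles; "joint_vel": joint speeds; "joint_efforts": joint torques, N m; "eef_pos": TCP position; "eef_rot": TCP orientation; "force": force on the tool from outside, world axes, zero at the start; "ft_torque": the same for the moment, N m; "finger_gap": opening from 0.0 (shut) to 1.0 (fully open); "finger_force": force on a finger pad.
Only numpy, scipy, OpenCV 4.12 (cv2) and the standard library are available. Lean on these libraries where they do the work, as an engineer would, in place of code of your own. Each camera call takes 0.05 s, during which the arm holds its last target. There are 200 camera calls.

## Working session

There is one attempt and no reset: what is moved stays moved. The work goes in short steps, Python scripts to look and compute and a shell command to move; the robot and the scene stay as the last step left them, time stands still between calls to the robot, and variables do not carry over. Pictures are saved under pics/ and viewed, at most 10 in all, crops included, and the job is handed in when it is done.

```bash
mkdir -p pics; cat > h.py <<'E'
from station import arm
import numpy as np, cv2
def save(n,f):
    im=arm.grab_frame(n); cv2.imwrite(f,im); return im
E
python3 - <<'E'
from h import *
for n in("scene","top"): save(n,f"pics/{n}0.png"); m=arm.camera_model(n); print({k:np.round(v,4).tolist() if not isinstance(v,str) else v for k,v in m.items()})
print(arm.camera_model("wrist")); print(arm.sense())
E
```

```text
{'mtx': [[534.4514, 0.0, 322.1054], [0.0, 534.4514, 242.5572], [0.0, 0.0, 1.0]], 'xyz': [1.3235, 0.1187, 1.0681], 'attitude': [[-0.1666, -0.7325, 0.66], [0.986, -0.1183, 0.1177], [-0.0081, 0.6704, 0.742]]}
{'mtx': [[506.6278, 0.0, 314.0599], [0.0, 506.6278, 235.0868], [0.0, 0.0, 1.0]], 'xyz': [0.291, -0.039, 1.5388], 'attitude': [[0.0134, 0.9898, -0.142], [-0.9999, 0.0118, -0.0119], [-0.0101, 0.1421, 0.9898]]}
{'mtx': array([[407.18829155,   0.        , 320.17562004],
       [  0.        , 407.18829155, 235.86647623],
       [  0.        ,   0.        ,   1.        ]]), 'hand_eye': array([[-8.68185429e-05,  9.63901204e-01,  2.66260137e-01,
         7.35549990e-02],
       [ 9.99999913e-01, -2.50462463e-05,  4.16737720e-04,
        -4.40190568e-04],
       [ 4.08362807e-04,  2.66260150e-01, -9.63901118e-01,
        -1.66079008e-01],
       [ 0.00000000e+00,  0.00000000e+00,  0.00000000e+00,
         1.00000000e+00]])}
{'clock': 0.1, 'joint_positions': array([-1.54479279e+00,  2.59278041e-01,  1.53596688e+00, -9.44722097e-06,
        1.34799144e+00, -2.02766120e-01]), 'joint_vel': array([ 0.00167412, -0.00234334, -0.00454547, -0.00029363,  0.00058587,
        0.00215923]), 'joint_efforts': array([ 1.90634099e-03, -4.38211906e+01, -2.84645998e+01,  7.21971178e-02,
        3.61953804e-02, -5.76147727e-05]), 'eef_pos': array([ 0.12475338, -0.53516372,  0.21789929]), 'eef_rot': array([[ 9.73945682e-01,  2.26781407e-01, -5.19480297e-05],
       [ 2.26781184e-01, -9.73944349e-01,  1.64291424e-03],
       [ 3.21987913e-04, -1.61189007e-03, -9.99998649e-01]]), 'force': array([-0.33116284, -0.69100546, -0.15662919]), 'ft_torque': array([-0.03972381, -0.02214806,  0.02036467]), 'finger_force': 0.0, 'finger_gap': 0.9988147982152978}
```

View pics/scene0.png

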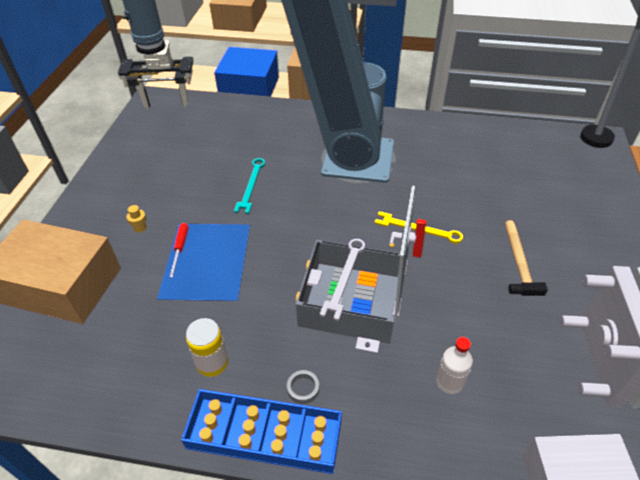

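View pics/top0.png

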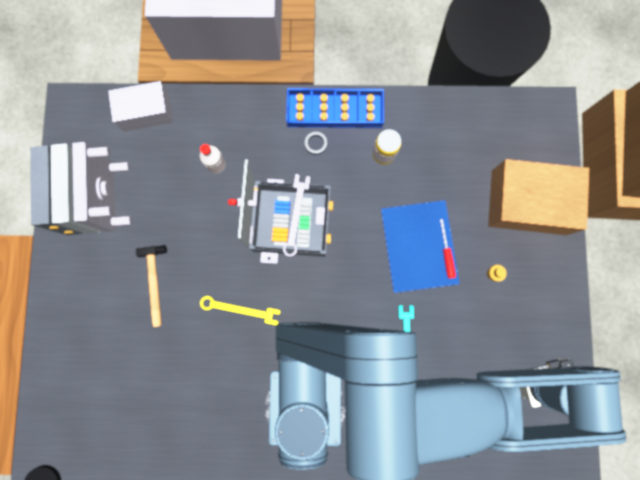

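The scene shows three spanner shapes. In the top view, the bare steel one lies across the box (~(297,215)), the yellow one is at (240,310) and the cyan one at (406,315). The steel one on the box fits the description. The door is upright along the box's left rim (x≈245), its red handle is at (232,202), and the blue mat is at (420,245).

```bash
cat >> h.py <<'E'
def ray(n,uv,st=None):
    m=arm.camera_model(n); K=m["mtx"]
    d=np.linalg.inv(K)@np.array([uv[0],uv[1],1.]); d=np.array([d[0],-d[1],-d[2]])
    if n=="wrist":
        H=m["hand_eye"]; R=st["eef_rot"]; return R@H[:3,3]+st["eef_pos"],R@H[:3,:3]@d
    return np.array(m["xyz"]),np.array(m["attitude"])@d
def onz(n,uv,z,st=None):
    o,d=ray(n,uv,st); return o+d*(z-o[2])/d[2]
def meet(a,b):
    (o1,d1),(o2,d2)=a,b
    s=np.linalg.lstsq(np.c_[d1,-d2],o2-o1,rcond=None)[0]; p,q=o1+s[0]*d1,o2+s[1]*d2
    return (p+q)/2,np.linalg.norm(p-q)
def proj(n,p,st=None):
    m=arm.camera_model(n)
    if n=="wrist":
        H=m["hand_eye"];R=st["eef_rot"]@H[:3,:3];t=st["eef_rot"]@H[:3,3]+st["eef_pos"]
    else: R,t=np.array(m["attitude"]),np.array(m["xyz"])
    c=R.T@(np.array(p)-t); q=m["mtx"]@np.array([c[0],-c[1],-c[2]]); return q[:2]/q[2]
E
python3 - <<'E'
from h import *
im=cv2.imread("pics/top0.png")
hsv=cv2.cvtColor(im,cv2.COLOR_BGR2HSV)
m=cv2.inRange(hsv,(100,120,60),(125,255,255)); m[:180]=0; m[:,:370]=0; m[300:]=0
c=max(cv2.findContours(m,0,2)[0],key=cv2.contourArea); b=cv2.boxPoints(cv2.minAreaRect(c))
P=np.array([onz("top",p,.003) for p in b]); print("mat",P.round(3).tolist(),P.mean(0).round(3))
cv2.imwrite("pics/cropt.png",cv2.resize(im[165:275,215:345],None,fx=5,fy=5,interpolation=cv2.INTER_CUBIC))
s=cv2.imread("pics/scene0.png"); cv2.imwrite("pics/crops.png",cv2.resize(s[175:360,285:445],None,fx=3.2,fy=3.2,interpolation=cv2.INTER_CUBIC))
E
```

```text
mat [[0.598, -0.224, 0.003], [0.631, -0.427, 0.003], [0.369, -0.46, 0.003], [0.336, -0.262, 0.003]] [ 0.483 -0.343  0.003]
```

View pics/cropt.png

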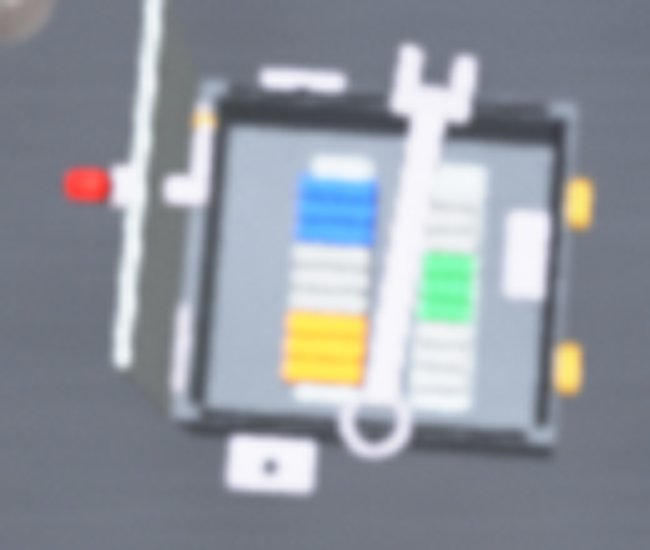

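View pics/crops.png

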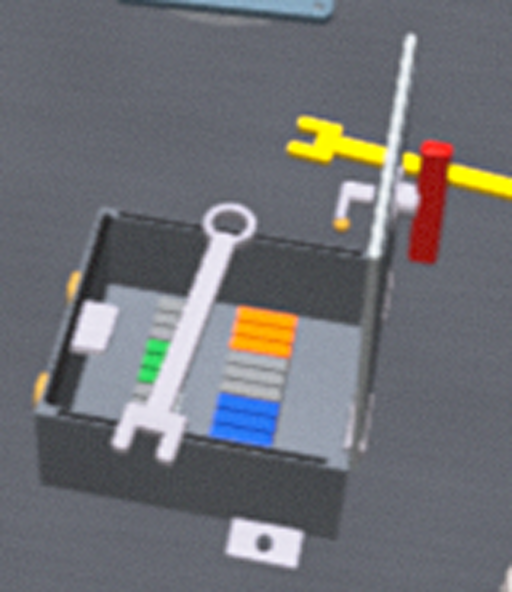

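The crops confirm the bare steel spanner, jaw at (435,80) and ring at (375,420) in the top crop. The rim corners are at about (215,88), (568,108), (548,440) and (180,412).

```bash
python3 - <<'E'
from h import *
t=lambda u,v:(u/5+215-.4,v/5+165-.4)
s=lambda u,v:(u/3.2+285-.3,v/3.2+175-.3)
C=np.array([onz("top",t(*p),.09) for p in [(215,88),(568,108),(548,440),(180,412)]])
print("rim top",C.round(3).tolist(), "centre",C.mean(0).round(4))
C2=np.array([onz("scene",s(*p),.09) for p in [(345,465),(40,405),(108,212),(375,252)]]); print("rim scene",C2.round(3).tolist())
y=(C[0]+C[3]-C[1]-C[2])[:2]; x=(C[0]+C[1]-C[2]-C[3])[:2]
print("yaw from y,x",np.degrees([np.arctan2(-y[0],y[1]),np.arctan2(x[1],x[0])]), "sizes",np.linalg.norm(y)/2,np.linalg.norm(x)/2)
for nm,a,b in [("jawL",(408,48),(120,445)),("jawR",(470,58),(168,458)),("ringC",(375,420),(229,224)),("shank jaw",(427,122),(150,410)),("shankring",(383,395),(222,245))]:
    print(nm,onz("top",t(*a),.102).round(3),onz("scene",s(*b),.102).round(3),meet(ray("top",t(*a)),ray("scene",s(*b)))[0].round(3))
print("door nearcorner", meet(ray("top",t(122,362)),ray("scene",s(410,37))))
print("handle top end", meet(ray("top",t(85,186)),ray("scene",s(436,150))))
E
```

```text
rim top [[0.654, 0.146, 0.09], [0.644, -0.061, 0.09], [0.448, -0.051, 0.09], [0.462, 0.161, 0.09]] centre [0.552  0.0486 0.09  ]
rim scene [[0.653, 0.153, 0.09], [0.637, -0.062, 0.09], [0.45, -0.046, 0.09], [0.458, 0.16, 0.09]]
yaw from y,x [-3.18786155 -3.58041096] sizes 0.21016729854417787 0.19408728814534112
jawL [0.676 0.033 0.102] [0.67  0.    0.102] [0.675 0.017 0.114]
jawR [ 0.67  -0.004  0.102] [0.675 0.034 0.102] [0.671 0.015 0.092]
ringC [0.457 0.048 0.102] [0.458 0.048 0.102] [0.457 0.048 0.101]
shank jaw [0.632 0.021 0.102] [0.638 0.016 0.102] [0.634 0.018 0.097]
shankring [0.472 0.043 0.102] [0.48  0.046 0.102] [0.473 0.045 0.094]
door nearcorner (array([0.46037852, 0.1602683 , 0.30951367]), np.float64(0.0008923523695180879))
handle top end (array([0.55067304, 0.18324536, 0.2979877 ]), np.float64(9.662604014677288e-05))
```

```bash
python3 -m inch '[[9.3,[3.5,4.6,0.8],[0,0,-1.8]],[9.3,[3.7,4.7,0.8],[0,0,-1.8]],[9.3,[3.7,4.7,0.8],[0,0,-1.8]],[9.3,[3.7,4.7,0.8],[0,0,-1.8]],[9.3,[3.7,4.7,0.8],[0,0,-1.8]],[9.3,[3.7,4.7,0.8],[0,0,-1.8]],[9.3,[3.7,4.7,0.8],[0,0,-1.8]],[9.3,[3.7,4.7,0.8],[0,0,-1.8]],[9.3,[3.7,4.7,0.8],[0,0,-1.8]],[9.3,[3.7,4.7,0.8],[0,0,-1.8]]]'; python3 -m inch '[[9.3,[3.7,4.7,0],[0,0,-2]],[9.3,[3.7,4.7,0],[0,0,-2]],[9.3,[0,0,0],[0,0,0]]]'
```

```text
clock: 1.35
eef_pos: [0.4935, -0.0648, 0.2987]
eef_rot: [[0.996, -0.086, -0.0], [-0.086, -0.996, -0.0], [-0.0, 0.0, -1.0]]
force: [0.4, -1.1, -0.2]
finger_gap: 0.996
finger_force: 0.0
clock: 1.72
eef_pos: [0.5679, 0.0308, 0.2972]
eef_rot: [[0.989, -0.15, -0.002], [-0.15, -0.989, 0.001], [-0.002, -0.001, -1.0]]
force: [0.1, -0.2, -0.3]
finger_gap: 0.999
finger_force: 0.0
```

```bash
python3 - <<'E'
from h import *
st=arm.sense(); im=save("wrist","pics/w1.png")
np.savez("w1.npz",eef_pos=st["eef_pos"],eef_rot=st["eef_rot"])
E
```

```text
(no output)
```

View pics/w1.png

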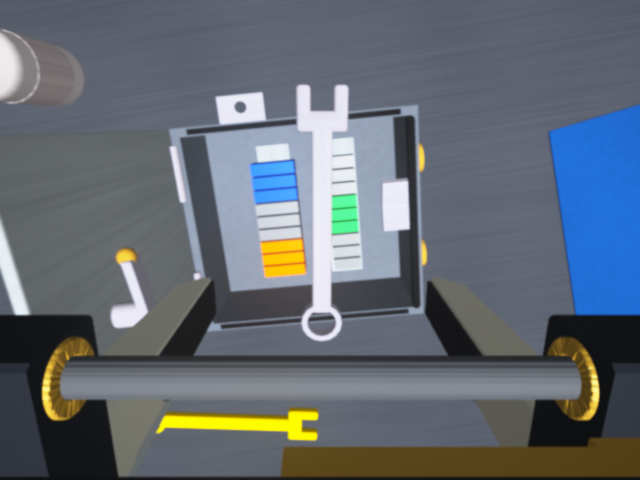

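The wrist view shows the spanner running from its jaw tips at (322,87) to its ring at (321,322), vertical in the image. The rim corners are at about (171,130), (417,107), (424,311) and (217,328), and the pawl is at (125,257) to (122,316).

```bash
python3 - <<'E'
from h import *
st=dict(np.load("w1.npz"))
for nm,p,z in [("jaw",(322.5,87),.102),("ring",(321.5,322),.102),("sh1",(322,140),.102),("sh2",(321,300),.102)]+[("rim",c,.09) for c in [(171,130),(417,107),(424,312),(217,328)]]+[("pawltip",(125,257),.256),("pawlstem",(122,316),.256)]: print(nm,onz("wrist",p,z,st).round(4))
m=arm.camera_model("top"); im=cv2.imread("pics/top0.png")
# screwdriver mask on table
hsv=cv2.cvtColor(im,cv2.COLOR_BGR2HSV); r=(cv2.inRange(hsv,(0,150,80),(8,255,255))|cv2.inRange(hsv,(172,150,80),(180,255,255))); r[:,:400]=0
ys,xs=np.nonzero(r); print("driver handle",onz("top",(xs.mean(),ys.mean()),.015).round(3), "tip",onz("top",(442,220),.01).round(3))
E
```

```text
jaw [0.6688 0.0142 0.102 ]
ring [0.4548 0.0473 0.102 ]
sh1 [0.6262 0.021  0.102 ]
sh2 [0.478  0.0443 0.102 ]
rim [0.6544 0.1523 0.09  ]
rim [ 0.6411 -0.0652  0.09  ]
rim [ 0.4442 -0.0551  0.09  ]
rim [0.4578 0.1541 0.09  ]
pawltip [0.5878 0.1341 0.256 ]
pawlstem [0.5544 0.1453 0.256 ]
driver handle [ 0.429 -0.428  0.015] tip [ 0.562 -0.411  0.01 ]
```

```bash
python3 -m inch '[[9.3,[0,0,-4],[3,0,0]],[9.3,[0,0,-5],[3,0,0]],[9.3,[0,0,-5],[0,0,0]],[9.3,[0,0,-4],[0,0,0]],[9.3,[0,0,-2.6],[0,0,0]],[9.3,[0,0,-1],[0,0,0]],[9.3,[0,0,0],[0,0,0]]]' 40; python3 -m inch '[[0,[0,0,0],[0,0,0]],[0,[0,0,0],[0,0,0]],[0,[0,0,0],[0,0,0]],[0,[0,0,0],[0,0,0]],[0,[0,0,0],[0,0,0]],[0,[0,0,0],[0,0,0]]]' 40
```

```text
clock: 2.65
eef_pos: [0.5649, 0.0266, 0.0846]
eef_rot: [[0.988, -0.156, -0.002], [-0.155, -0.982, 0.105], [-0.019, -0.103, -0.994]]
force: [-7.4, 3.2, 13.2]
finger_gap: 1.0
finger_force: 6.4
clock: 3.4
eef_pos: [0.5667, 0.0274, 0.0825]
eef_rot: [[0.988, -0.154, -0.0], [-0.154, -0.983, 0.105], [-0.016, -0.103, -0.995]]
force: [-0.1, -0.3, 0.3]
finger_gap: 0.405
finger_force: 0.0
```

```bash
python3 -m inch '[[0,[0,0,0],[0,0,0]],[0,[0,0,0],[0,0,0]],[0,[0,0,0],[0,0,0]],[0,[0,0,0],[0,0,0]]]' 40
```

```text
clock: 3.9
eef_pos: [0.567, 0.0278, 0.083]
eef_rot: [[0.988, -0.154, 0.001], [-0.154, -0.983, 0.105], [-0.016, -0.104, -0.994]]
force: [0.1, 4.5, 3.5]
finger_gap: 0.19
finger_force: 40.0
```

```bash
python3 -m inch '[[2.8,[0,0.1,0],[0,0,0]],[2.8,[0,0,0.3],[0,0,0]],[2.8,[0,0,0.3],[0,0,0]],[0,[0,0,0],[0,0,0]],[0,[0,0,0],[0,0,0]],[0,[0,0,0],[0,0,0]],[0,[0,0,0],[0,0,0]]]' 40
```

```text
clock: 4.78
eef_pos: [0.5669, 0.028, 0.0889]
eef_rot: [[0.988, -0.154, 0.0], [-0.154, -0.983, 0.104], [-0.016, -0.103, -0.995]]
force: [-1.2, -2.7, 3.4]
finger_gap: 0.19
finger_force: 40.0
```

```bash
python3 -m inch '[[0,[0,-0.3,2],[0,0,0]],[0,[0,-1.7,4],[0,0,0]],[0,[0,-3.5,3],[-3,0,0]],[0,[-1.2,-4.8,0],[-3,0,0]],[0,[-1.2,-4.8,0],[0,0,3.6]],[0,[-1.2,-4.8,0],[0,0,3.6]],[0,[-1.2,-4.8,0],[0,0,3.6]],[0,[-1.2,-4.8,0],[0,0,3.6]],[0,[-1.2,-4.8,0],[0,0,3.6]],[0,[0,0,0],[0,0,0]]]' 40; python3 - <<'E'
from h import *
save("scene","pics/s2.png");s=cv2.imread("pics/s2.png");cv2.imwrite("pics/s2c.png",cv2.resize(s[80:340,100:420],None,fx=2.4,fy=2.2))
E
```

```text
clock: 6.02
eef_pos: [0.4935, -0.3177, 0.1775]
eef_rot: [[0.988, 0.154, -0.001], [0.154, -0.988, 0.0], [-0.001, -0.001, -1.0]]
force: [0.7, 0.8, -2.6]
finger_gap: 0.193
finger_force: 40.0
```

View pics/s2c.png

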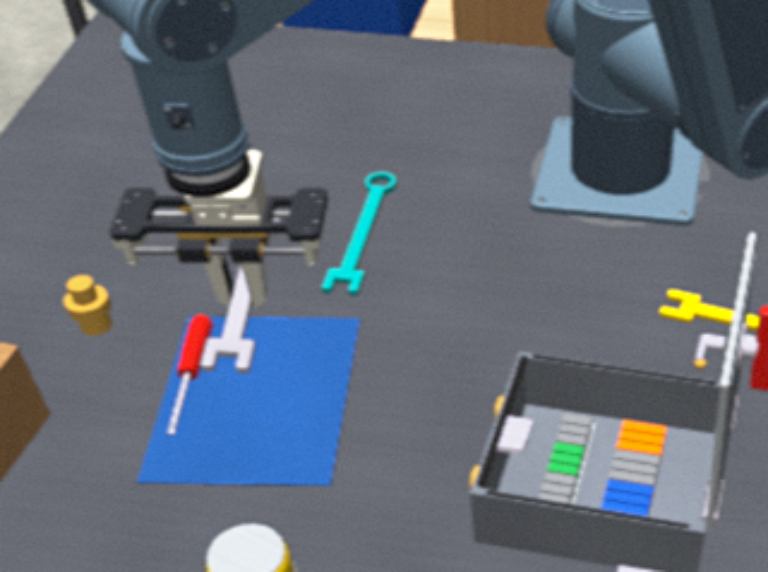

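The spanner is held, with its jaw at about (228,350) in the crop, over the mat and clear of the screwdriver at (190,350).

```bash
python3 -m inch '[[0,[0,0.2,-4],[0,0,0]],[0,[0,0,-5],[0,0,0]],[0,[0,0,-4],[0,0,0]],[0,[0,0,-2.2],[0,0,0]],[0,[0,0,-1],[0,0,0]],[0,[0,0,-0.5],[0,0,0]],[0,[0,0,0],[0,0,0]]]' 40
```

```text
clock: 6.95
eef_pos: [0.4953, -0.3126, 0.0122]
eef_rot: [[0.987, 0.159, 0.001], [0.159, -0.987, -0.001], [0.001, 0.001, -1.0]]
force: [0.7, 0.1, -2.9]
finger_gap: 0.188
finger_force: 40.0
```

```bash
python3 -m inch '[[0,[0,0,-0.3],[0,0,0]],[0,[0,0,-0.2],[0,0,0]],[0,[0,0,-0.2],[0,0,0]],[0,[0,0,0],[0,0,0]]]' 40
```

```text
clock: 7.45
eef_pos: [0.4947, -0.3127, 0.0046]
eef_rot: [[0.987, 0.158, -0.0], [0.158, -0.987, 0.0], [-0.0, -0.0, -1.0]]
force: [0.6, -0.1, -0.5]
finger_gap: 0.189
finger_force: 40.0
```

```bash
python3 -m inch '[[4.5,[0,0,0],[0,0,0]],[4.5,[0,0,0],[0,0,0]],[4.5,[0,0,0],[0,0,0]],[4.5,[0,0,1],[0,0,0]],[4.5,[0,0,4],[0,0,0]],[4.5,[0,0,5],[0,0,0]],[4.5,[0,0,5],[0,0,0]]]'; python3 -m inch '[[0,[0,5.5,2.4],[0,0,7.8]],[0,[0,5.5,2.4],[0,0,7.8]],[0,[0,5.5,2.4],[0,0,7.8]],[0,[0,5.5,2.4],[0,0,7.8]],[0,[0,5.5,2.4],[0,0,7.8]],[0,[0,5.5,2.4],[0,0,7.8]],[0,[0,5.5,2.4],[0,0,7.8]],[0,[0,5.5,2.4],[0,0,7.8]],[0,[0,5.5,2.4],[0,0,7.8]],[0,[0,5.5,2.4],[0,0,7.3]]]'; python3 -m inch '[[0,[0,0,0],[0,0,0]]]';python3 - <<'E'
from h import *
im=save("top","pics/t3.png"); 
print(arm.sense()["joint_positions"].round(2))
w=save("wrist","pics/w3.png")
a=cv2.resize(im[140:300,200:470],None,fx=2.9,fy=1.8*1.0) if 0 else cv2.resize(im[140:300,200:470],None,fx=2.9,fy=2.9)
cv2.imwrite("pics/t3c.png",a)
E
```

```text
clock: 8.32
eef_pos: [0.4947, -0.3126, 0.1569]
eef_rot: [[0.987, 0.158, 0.0], [0.158, -0.987, -0.0], [0.0, 0.0, -1.0]]
force: [-0.1, -0.6, -0.6]
finger_gap: 0.481
finger_force: 0.0
clock: 9.57
eef_pos: [0.4941, 0.2391, 0.3965]
eef_rot: [[0.055, 0.998, 0.002], [0.998, -0.055, 0.0], [0.0, 0.001, -1.0]]
force: [0.5, -0.3, -0.3]
finger_gap: 0.006
finger_force: 0.0
clock: 9.7
eef_pos: [0.4944, 0.241, 0.3972]
eef_rot: [[0.053, 0.999, 0.004], [0.999, -0.053, 0.002], [0.002, 0.004, -1.0]]
force: [-0.1, 0.1, -0.5]
finger_gap: 0.006
finger_force: 0.0
[ 0.25  0.2   1.19 -0.    1.75  0.3 ]
```

View pics/t3c.png

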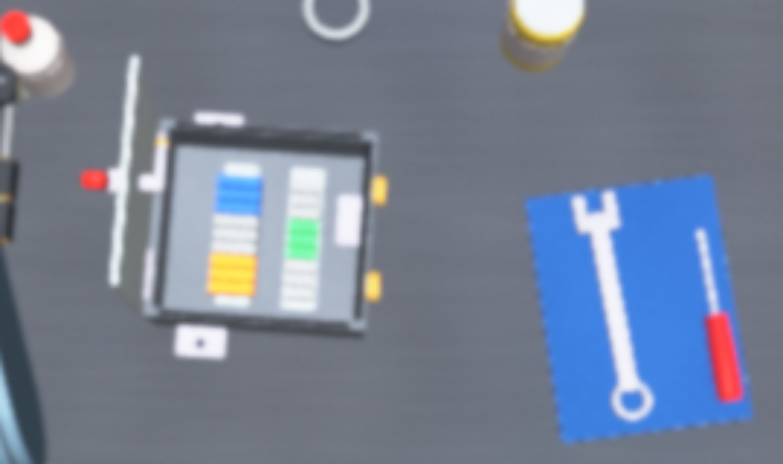

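Both spanner (600,300) and screwdriver (725,350) lie on the mat. The door is still upright.

```bash
python3 -m inch '[[0,[0,0,-4],[0,0,0]],[0,[0,-1.5,-4],[0,0,0]],[0,[-0.1,-2,-3.8],[0,0,0]],[0,[-0.1,-1.5,0],[0,0,0]],[0,[-0.1,-1.5,0],[0,0,0]],[0,[-0.1,-1.6,0],[0,0,0]],[0,[-0.1,-1.7,-0.2],[0,0,0]],[0,[-0.1,-1.6,-0.3],[0,0,0]],[0,[-0.1,-1.6,-0.5],[0,0,0]],[0,[0,0,0],[0,0,0]]]'
```

```text
clock: 11.05
eef_pos: [0.4873, 0.1055, 0.2662]
eef_rot: [[0.061, 0.998, -0.001], [0.998, -0.061, -0.002], [-0.002, -0.001, -1.0]]
force: [0.2, -0.3, 0.5]
finger_gap: 0.006
finger_force: 0.0
```

```bash
python3 -m inch '[[0,[-0.1,-1.2,-0.4],[0,0,0]],[0,[-0.1,-1.3,-0.4],[0,0,0]],[0,[-0.1,-1.4,-0.9],[0,0,0]],[0,[-0.1,-1.4,-0.9],[0,0,0]],[0,[-0.1,-1.2,-1.1],[0,0,0]],[0,[-0.1,-1.2,-1.1],[0,0,0]],[0,[0,-1,-1.3],[0,0,0]],[0,[0,-1,-1.3],[0,0,0]],[0,[0,0,0],[0,0,0]]]'; python3 - <<'E'
from h import *
im=save("scene","pics/s4.png"); cv2.imwrite("pics/s4c.png",cv2.resize(im[130:360,260:480],None,fx=2.6,fy=2.6))
E
```

```text
clock: 12.18
eef_pos: [0.4809, 0.0097, 0.1912]
eef_rot: [[0.06, 0.998, -0.003], [0.998, -0.06, 0.0], [0.0, -0.003, -1.0]]
force: [-1.1, 0.0, 1.2]
finger_gap: 0.01
finger_force: 0.0
```

View pics/s4c.png

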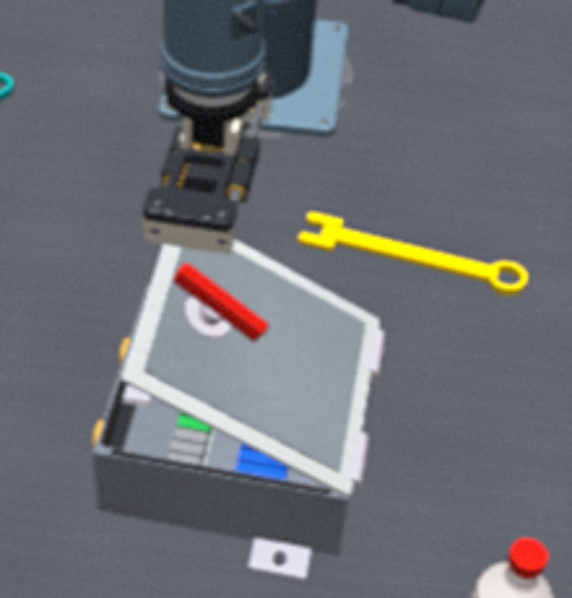

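The door is about 30° open. The red handle at (220,300) in the crop still points along the door's y, so it is unlatched.

```bash
python3 -m inch '[[0,[0,-0.7,-1.4],[0,0,0]],[0,[0,-0.7,-1.4],[0,0,0]],[0,[0,-0.5,-1.6],[0,0,0]],[0,[0,-0.5,-1.6],[0,0,0]],[0,[0,-0.2,-1.2],[0,0,0]],[0,[0,-0.2,-0.9],[0,0,0]],[0,[0,0,-0.4],[0,0,0]],[0,[0,0,-0.2],[0,0,0]],[0,[0,0,0],[0,0,0]]]'
```

```text
clock: 13.35
eef_pos: [0.4819, -0.0176, 0.1058]
eef_rot: [[0.059, 0.998, 0.0], [0.998, -0.059, -0.0], [-0.0, 0.0, -1.0]]
force: [0.1, 0.1, -0.2]
finger_gap: 0.006
finger_force: 0.0
```

```bash
python3 -m inch '[[0,[0,0,-0.2],[0,0,0]],[0,[0,0,-0.2],[0,0,0]],[0,[0,0,0],[0,0,0]]]';  python3 -m inch '[[0,[0,0,-0.2],[0,0,0]],[0,[0,0,0],[0,0,0]]]'
```

```text
clock: 13.72
eef_pos: [0.4819, -0.0177, 0.1017]
eef_rot: [[0.059, 0.998, 0.0], [0.998, -0.059, -0.0], [-0.0, 0.0, -1.0]]
force: [0.8, -0.5, 0.4]
finger_gap: 0.004
finger_force: 0.1
clock: 13.98
eef_pos: [0.4819, -0.0178, 0.1]
eef_rot: [[0.059, 0.998, 0.0], [0.998, -0.059, -0.0], [-0.0, 0.0, -1.0]]
force: [-1.7, 0.3, 4.3]
finger_gap: 0.005
finger_force: 2.2
```

```bash
python3 -m inch '[[0,[0,0,-0.1],[0,0,0]],[0,[0,0,0],[0,0,0]]]';  python3 -m inch '[[0,[0,0,-0.1],[0,0,0]],[0,[0,0,0],[0,0,0]]]'
```

```text
clock: 14.22
eef_pos: [0.4819, -0.0178, 0.0994]
eef_rot: [[0.059, 0.998, 0.001], [0.998, -0.059, -0.0], [-0.0, 0.001, -1.0]]
force: [-2.4, 0.2, 8.0]
finger_gap: 0.0
finger_force: 4.1
clock: 14.48
eef_pos: [0.4819, -0.0178, 0.0987]
eef_rot: [[0.059, 0.998, 0.001], [0.998, -0.059, -0.0], [-0.0, 0.001, -1.0]]
force: [-3.4, 0.2, 10.8]
finger_gap: 0.011
finger_force: 5.5
```

Force now rises with depth, so the door is on its gasket. Next I go up over the handle for a look.

```bash
python3 -m inch '[[0,[0,0,3],[0,0,0]],[9.3,[1,0.5,5],[0,0,0]],[9.3,[3,0.5,5],[0,0,0]],[9.3,[2.7,0.5,2.5],[0,0,0]],[9.3,[0,0,0],[0,0,0]],[9.3,[0,0,0],[0,0,0]],[9.3,[0,0,0],[0,0,0]]]'; python3 - <<'E'
from h import *
st=arm.sense(); im=save("wrist","pics/w5.png"); np.savez("w5.npz",eef_pos=st["eef_pos"],eef_rot=st["eef_rot"])
hsv=cv2.cvtColor(im,cv2.COLOR_BGR2HSV); r=(cv2.inRange(hsv,(0,150,60),(8,255,255))|cv2.inRange(hsv,(172,150,60),(180,255,255)))
c=max(cv2.findContours(r,0,2)[0],key=cv2.contourArea); b=cv2.boxPoints(cv2.minAreaRect(c)); print(b.tolist(),cv2.contourArea(c))
P=np.array([onz("wrist",p,.1345,st) for p in b]); print(P.round(4).tolist(),P.mean(0))
E
```

```text
clock: 15.35
eef_pos: [0.5471, -0.0026, 0.251]
eef_rot: [[0.059, 0.998, -0.004], [0.998, -0.059, 0.001], [0.0, -0.004, -1.0]]
force: [0.0, 0.1, -0.6]
finger_gap: 0.601
finger_force: 0.0
[[300.624267578125, 285.8953552246094], [324.90673828125, 167.72056579589844], [343.1895751953125, 171.47732543945312], [318.9071044921875, 289.652099609375]] 2003.0
[[0.5292, -0.044, 0.1345], [0.5522, 0.0421, 0.1345], [0.5646, 0.0388, 0.1345], [0.5426, -0.0478, 0.1345]] [ 0.54715509 -0.00270614  0.1345    ]
```

View pics/w5.png

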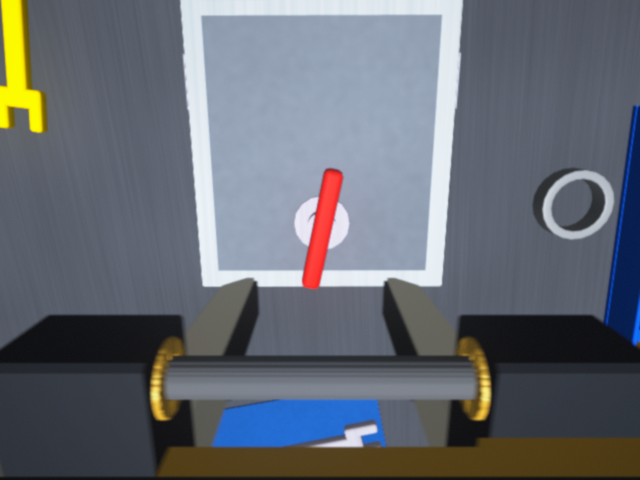

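The handle is at (322,228), with centre (0.547,-0.003). It points about 11° off the box's y, which fits unlatched. I'll grip its hinge-side end and swing that along the arc.

```bash
python3 -m inch '[[6,[0.4,1.5,-3],[0,0,-5.6]],[6,[0.4,1.6,-3.5],[0,0,-5.6]],[6,[0,0,-3.5],[0,0,0]],[6,[0,0,-2.5],[0,0,0]],[6,[0,0,-1.5],[0,0,0]],[6,[0,0,0],[0,0,0]],[0,[0,0,0],[0,0,0]],[0,[0,0,0],[0,0,0]],[0,[0,0,0],[0,0,0]],[0,[0,0,0],[0,0,0]]]' 40; python3 -m inch '[[0,[0,0,0],[0,0,0]],[0,[0,0,0],[0,0,0]],[0,[0,0,0],[0,0,0]]]' 40
```

```text
clock: 16.65
eef_pos: [0.557, 0.0283, 0.1131]
eef_rot: [[0.252, 0.968, 0.001], [0.968, -0.252, -0.0], [0.0, 0.001, -1.0]]
force: [-0.3, -0.6, -0.4]
finger_gap: 0.263
finger_force: 0.0
clock: 17.02
eef_pos: [0.5563, 0.0285, 0.1127]
eef_rot: [[0.252, 0.968, -0.001], [0.968, -0.252, 0.0], [0.0, -0.001, -1.0]]
force: [-3.1, 0.6, 3.7]
finger_gap: 0.148
finger_force: 40.0
```

```bash
python3 -m inch '[[0,[0.44,-0.15,0],[0,0,-8]],[0,[0.42,-0.21,0],[0,0,-8]],[0,[0.39,-0.26,-0.05],[0,0,-8]],[0,[0,0,0],[0,0,0]]]' 40; python3 -m inch '[[0,[0.34,-0.32,-0.05],[0,0,-8]],[0,[0.3,-0.36,-0.05],[0,0,-8]],[0,[0.25,-0.39,-0.05],[0,0,-8]],[0,[0,0,0],[0,0,0]]]' 40
```

```text
clock: 17.52
eef_pos: [0.5692, 0.0219, 0.1127]
eef_rot: [[0.625, 0.781, -0.0], [0.781, -0.625, -0.0], [-0.0, -0.0, -1.0]]
force: [-3.5, 0.7, 6.1]
finger_gap: 0.148
finger_force: 40.0
clock: 18.02
eef_pos: [0.578, 0.0106, 0.1117]
eef_rot: [[0.889, 0.459, -0.0], [0.459, -0.889, -0.001], [-0.001, 0.001, -1.0]]
force: [-6.0, -1.2, 8.9]
finger_gap: 0.145
finger_force: 40.0
```

```bash
python3 -m inch '[[0,[0.18,-0.43,-0.05],[0,0,-8]],[0,[0.13,-0.45,-0.05],[0,0,-8]],[0,[0.03,-0.23,0],[0,0,-4]],[0,[0,0,0],[0,0,0]]]' 40; python3 -m inch '[[0,[0.03,-0.23,0],[0,0,-4]],[0,[0,0,0],[0,0,0]]]' 40;python3 -m inch '[[0,[0,-0.23,0],[0,0,-4]],[0,[0,0,0],[0,0,0]]]' 40
```

```text
clock: 18.52
eef_pos: [0.5813, -0.0006, 0.1104]
eef_rot: [[0.992, 0.128, -0.0], [0.128, -0.992, -0.002], [-0.0, 0.001, -1.0]]
force: [-4.7, -2.5, 6.9]
finger_gap: 0.148
finger_force: 40.0
clock: 18.77
eef_pos: [0.5815, -0.0029, 0.1104]
eef_rot: [[0.998, 0.059, -0.0], [0.059, -0.998, -0.002], [-0.0, 0.002, -1.0]]
force: [-5.4, -2.8, 6.7]
finger_gap: 0.148
finger_force: 40.0
clock: 19.02
eef_pos: [0.5816, -0.0053, 0.1105]
eef_rot: [[1.0, -0.011, -0.0], [-0.011, -1.0, -0.002], [-0.0, 0.002, -1.0]]
force: [-4.8, -2.4, 6.7]
finger_gap: 0.147
finger_force: 40.0
```

```bash
python3 -m inch '[[0,[0,-0.18,0],[0,0,-3]],[0,[0,0,0],[0,0,0]]]' 40;python3 -m inch '[[0,[0,-0.18,0],[0,0,-3]],[0,[0,0,0],[0,0,0]]]' 40
```

```text
clock: 19.27
eef_pos: [0.5815, -0.0069, 0.1104]
eef_rot: [[0.998, -0.063, -0.0], [-0.063, -0.998, -0.001], [-0.0, 0.001, -1.0]]
force: [-5.4, -1.2, 7.2]
finger_gap: 0.146
finger_force: 40.0
clock: 19.52
eef_pos: [0.5815, -0.0071, 0.1105]
eef_rot: [[0.994, -0.113, -0.0], [-0.113, -0.994, 0.001], [-0.0, -0.001, -1.0]]
force: [-4.6, 3.3, 8.2]
finger_gap: 0.148
finger_force: 41.2
```

The y position has stuck and the force is climbing, so the handle is at its stop. I'll give one more light nudge, then release and check.

```bash
python3 -m inch '[[0,[0,-0.2,0],[0,0,0]],[0,[0,0,0],[0,0,0]]]' 40; python3 -m inch '[[5,[0,0.2,0],[0,0,0]],[5,[0,0,0],[0,0,0]],[5,[0,0,0],[0,0,0]],[5,[0,0,0],[0,0,0]],[5,[0,0,3],[0,0,0]],[5,[0,0,5],[0,0,0]],[5,[-2,0,5],[0,0,0]],[5,[-4,0,3],[0,0,0]],[5,[0,0,0],[0,0,0]]]'; python3 - <<'E'
from h import *
st=arm.sense(); im=save("wrist","pics/w6.png")
hsv=cv2.cvtColor(im,cv2.COLOR_BGR2HSV); r=(cv2.inRange(hsv,(0,150,60),(8,255,255))|cv2.inRange(hsv,(172,150,60),(180,255,255)))
c=max(cv2.findContours(r,0,2)[0],key=cv2.contourArea); b=cv2.boxPoints(cv2.minAreaRect(c))
P=np.array([onz("wrist",p,.131,st) for p in b]); print(P.round(4).tolist(),P.mean(0))
e=[P[1]-P[0],P[2]-P[1]]; e=max(e,key=np.linalg.norm); print("bar yaw deg",np.degrees(np.arctan2(e[1],e[0])))
E
```

```text
clock: 19.77
eef_pos: [0.5815, -0.0072, 0.1105]
eef_rot: [[0.994, -0.113, -0.0], [-0.113, -0.994, 0.004], [-0.001, -0.004, -1.0]]
force: [-4.0, 8.9, 9.9]
finger_gap: 0.148
finger_force: 41.2
clock: 20.9
eef_pos: [0.5216, -0.0081, 0.2729]
eef_rot: [[0.993, -0.115, 0.006], [-0.115, -0.993, -0.001], [0.006, 0.001, -1.0]]
force: [-0.6, -0.4, 0.0]
finger_gap: 0.54
finger_force: 0.0
[[0.5915, -0.0005, 0.131], [0.5909, -0.0135, 0.131], [0.5033, -0.0094, 0.131], [0.504, 0.0045, 0.131]] [ 0.54743982 -0.00474152  0.131     ]
bar yaw deg 177.34440330962852
```

View pics/w6.png

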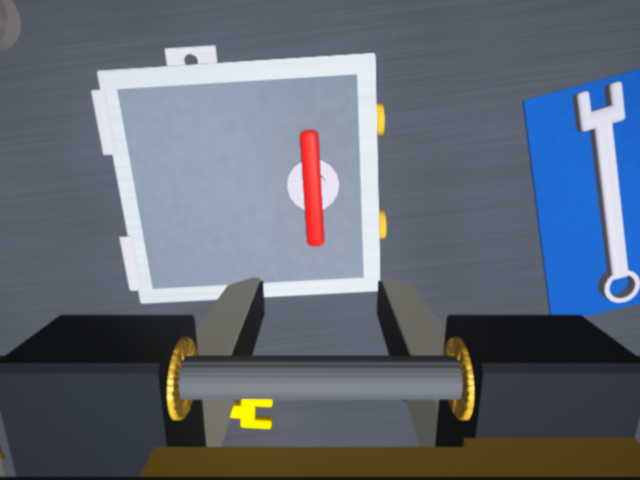

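The bar (312,190) now lies along the free edge, the door is flat on the frame, and the spanner is on the mat. The arm is clear, so I'm handing in.

```bash
python3 -c "
from station import arm
print(arm.close_job())"
```

```text
the job is handed in; nothing more can be done
None
```

The job is handed in: the spanner lies on the blue mat, the door is down on its gasket, and the T-handle is turned clockwise to its stop, at about 21 s of the 67 s allowed.

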